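# Put the trimming wheel in gear and bring it to its mark

### The job

Put the trimming wheel in gear: ease its drive knob down with a light push while rocking it to and fro until you feel the hidden teeth drop into mesh, and seat it flush on its collar. Stop rocking as soon as they mesh, so as not to wind the wheel backwards. Then slowly turn the knob counterclockwise to carry the wheel round until the peg on it stands right in front of the fixed pointer, not past it, and let go. Never force the teeth, do not touch the wheel or the bowl on it, and leave everything else where it is.

Things in the scene. Friction and masses are not known exactly. Their poses are not given: they have to be found in the camera images.
- machine: Bench trimming wheel: grey base 240 x 420 x 55 mm fixed to the table; origin at the centre of its underside, z up, its y along the 420 mm length from knob end to wheel end. The round wheel head stands on the +y half (axis 75 mm from the origin along y), the drive knob on the other half (axis 150 mm along -y).
- collar (a point): Centre of the rim of the hollow collar round the knob's axis (80 mm wide at its rim, 88 mm above the table). Out of sight inside is a crown of six teeth (60 degrees apart) that drives the wheel. The teeth start out of line: pushed down, the knob's tooth tips land on the crown's tips after 2 to 11 mm of travel. That depth and the crown's angle differ each time.
- knob_grip (a point): Point on the knob's vertical axis, 20 mm below the top of its black fluted grip (upright round grip, 40 mm across, 42 mm tall, on a steel flange 72 mm wide and 8 mm thick whose top is 22 mm below this point). Take it from above, fingers either side, at any yaw. 138 mm above the table at the start, 118 mm when home.
- knob_rim (a point): Centre of the underside of the knob's flange: 108 mm above the table at the start, 88 mm when home, flush on the collar's rim. Travel 20 mm, straight down; a push of under 3 N moves it and it stays at the height where it is left (but springs back if let go while its teeth are pressed tip on tip). It turns both ways.
- dogs: Three-toothed sleeve under the flange, turning with the knob; origin on the axis at the tooth tips, 24 mm below the flange when relaxed (64 mm above the table when meshed and home). Sprung against the knob: 5 N per mm. In any 60 degrees of turning there is one spot about 8 degrees wide where the teeth drop in, felt as the push on the hand falling away. Over 18 N on the teeth harms them.
- peg (a point): Centre of the upright steel index peg on the wheel head, 2 mm below its top (12 mm across, 28 mm tall, 92 mm from the wheel's axis). Once meshed, the wheel turns the same way and by the same angle as the knob, after up to 8 degrees of play; it has some drag and stays where it is left. A push of 4 to 10 N on the teeth does not drag it along.
- wheel_turn (a joint): How far the wheel has turned since the start, in rad: 0 at the start, growing counterclockwise seen from above. It must not be wound backwards (clockwise), beyond the few degrees that rocking may give it as the teeth drop in, nor well past the pointer.
- pointer (a point): Tip of the fixed pointer, a small steel finger on a post at the wheel's edge, pointing level at the wheel's axis, 110 mm from it. Lined up, the peg stands directly in front of it, its centre 18 mm from the tip. At the start the peg is 30 to 55 degrees short of the pointer, so that the wheel must turn counterclockwise seen from above.
- wheel: Wheel head, 210 mm across, with a square wooden bat and the peg. Origin on its vertical axis at the centre of its underside, 76 mm above the table; its x axis points to the peg; its top is 16 mm up, the bat's top 26 mm up, the peg's top 44 mm up. To be turned only by the knob.
- bowl: Terracotta bowl standing loose on the bat, 116 mm wide, 55 mm tall, origin at the centre of its foot; its rim is 157 mm above the table. It rides along on the wheel and must not be disturbed.
- testcup: Bystander: small white cup, 48 mm wide, 45 mm tall, standing on the machine's base between knob and wheel, on the side away from the robot; origin at the centre of its underside. To be left alone.
- basin: Bystander: blue bowl, 200 mm wide, 75 mm tall; origin at the centre of its underside. To be left alone.
- brush: Bystander: brush lying on the table; origin at the centre of its underside. To be left alone.
- rib: Bystander: flat wooden rib, 100 x 55 x 10 mm; origin at the centre of its underside. To be left alone.
- tape: Bystander: cardboard ring, 100 mm wide, 24 mm tall; origin at the centre of its underside. To be left alone.
- jar: Bystander: amber jar, 70 mm wide, 90 mm tall; origin at the centre of its underside. To be left alone.
- mug: Bystander: terracotta mug, 80 mm wide, 85 mm tall; origin at the centre of its underside. To be left alone.
Not all that is in view belongs to the job. Leave any blue, purple or yellow look-alike of the bowl alone.

How it is judged (in metres and radians):
On the way, in this order (a step that is already met when the one before it is completed fails the run):
1. the knob's teeth are in mesh and the knob is home on the collar (z of dogs in the frame of machine below 0.0665 m and z of knob_rim in the frame of machine below 0.0905 m), for 0.2 s.
2. with the knob still home and in mesh, the peg has been brought in front of the pointer (all of step 1 and x of peg in the frame of pointer between -0.01 and 0.01 m and horizontal distance between peg and pointer below 0.04 m), for 0.2 s.
At the end, for the whole second after the job is handed in: The knob is home on its collar (flange underside within 2.5 mm of the rim) with its teeth in mesh (tooth tips within 2.5 mm of their home height), the peg is in front of the pointer (within 10 mm sideways), the bowl stands upright on the wheel within 15 mm of its axis, and all is at rest (all of step 2 and horizontal distance between bowl and wheel below 0.015 m and angle between bowl's own z axis and vertical below 0.1 rad and angular speed of wheel below 0.05 rad/s and linear speed of bowl below 0.02 m/s); the robot touches nothing.
It fails at once if the wheel is wound backwards by more than 0.25 rad, or the peg carried more than 30 mm past the pointer (value of joint wheel_turn below -0.25 rad or x of peg in the frame of pointer below -0.03 m).
It fails at once if more than 18 N on the knob's teeth (contact force between dogs and anything else above 18 N).
It fails at once if the robot touches the wheel or the bowl (contact force between any of the arm, the fingers and wheel above 1 N or contact force between any of the arm, the fingers and bowl above 1 N).
It fails at once if the bowl shifts off-centre or tips (not (horizontal distance between bowl and wheel below 0.015 m and angle between bowl's own z axis and vertical below 0.1 rad)).
It fails at once if a bystander is moved by more than 20 mm (the small cup: or tipped) (distance of any of testcup, basin, brush, rib, tape, jar, mug from where it was at the start of the episode above 0.02 m or angle between testcup's own z axis and vertical above 0.3 rad).
It also fails if it takes over 72 s, if anything falls off the work surface, if the arm or the gripper's body presses on something with over 40 N, if the wrist force passes 120 N, or if a joint passes its speed limit or range.

### The arm

A 7-joint arm with a two-finger parallel gripper is mounted at the origin on the work surface. World frame = base frame: x ahead of the robot, y to its left, z up, the work surface at z = 0. Lengths are in mm, angles in rad, forces in N, time in s.
With the tool pointing down it reaches from about 350 to 900 mm from the base axis. Payload 19.9 kg.
Tool frame: the origin (TCP) lies midway between the tips of the shut fingers; the grasp point (between the pads) lies 19 mm behind it; z points along the fingers, y is the direction in which the jaws open and shut (so a half turn about z gives the same grasp; the last joint's range is limited). The gripper opens to 94 mm and grips with 3 to 60 N. Pads are 16 mm wide; open, the fingers measure 119 mm over their backs; the gripper's body (75 mm by 177 mm) begins 78 mm behind the grasp point.
Start: joints at [-1.317, 0.417, -0.01, 1.614, 0.005, 1.111, -0.053], TCP at [182.181, 597.834, 170.025] pointing down, gripper open.
Joint ranges: [-2.81, 2.81], [-0.39, 2.02], [-1.27, 1.25], [0.06, 2.57], [-1.19, 4.33], [0.19, 2], [-2.82, 2.82]. Speed limits (rad/s): [1.89, 1.89, 2.39, 2.39, 3.01, 3.01, 3.01].

### API

Orientations are given as a 3x3 rotation matrix whose columns are the frame's x, y, z axes.
In Python, from plant import * gives the robot as it stands. Calls block until the motion is done:
- reach(position, orientation): joint-space move of the TCP to a pose.
- movel(position, v=150, attitude=None, threshold=None): straight line of the TCP; attitude=None keeps the orientation; v is the mean speed in mm/s. With threshold (N) it stops when the force on the tool has changed by that much, and returns True; else False.
- goto_joints(angles): joint-space move.
- gripper_to(opening, newtons=None): finger opening in mm; newtons is the grip in N (None keeps the last); returns when the fingers have stopped.
- wait(seconds).
- solve_ik(position, orientation): joint angles nearest the present ones, or None.
- sense(): the state.
- snapshot(name): name is "scene" or "top"; returns a dict with "image" (420x560x3 uint8, red, green, blue), "z_map" (420x560 float32, mm along the optical axis (not along the pixel's ray), 0 where there is no reading), "intrinsics" (3x3 intrinsics, pixels), "k1" (the pictures are not rectified: a ray, as slopes to the right and down, at radius r is drawn at 1 + k1 r^2 times it, then the intrinsics apply), "extrinsics" (4x4, takes a point from world to camera coordinates). Camera axes: x right, y down, z forward; pixel columns grow to the right and rows downward; lengths in mm; the calibration is good to about 2 mm. A picture is of the moment at which its call begins.
A pose or a line that the arm cannot do raises PlanningError and nothing moves.
- sign_off(): hands the job in, once; it reports no verdict.
Trained networks look in a picture, given as the dict that the camera call returned (one of the last four; its "shot" number tells which), for a name from the list of things; names that differ only in an ending like _2 or _b are one class to them, and where a whole thing is asked for, a point or a joint stands for the part that bears it (a point fixed in the world has none). Each returns a list of dicts, best first, with "score" (0 to 1); they miss things now and then, are a little off and sometimes report something else, mostly with a low value. They report only what shows in the picture. A call takes as long as a camera call. They do not tell look-alikes from the thing itself.
- regions_of(picture, target): "region" (420x560 bool, what is visible of it) and "box" ([left, top, width, height] as shares, 0 to 1, of the picture: columns of its width, rows of its height, round what is visible of it).
- place_of(picture, target): "point" ([row, column] as shares, 0 to 1, of the picture: columns of its width, rows of its height: a listed point, or the origin of a listed thing).
The state is a dict: "time": time; "joint_pos": joint angles; "joint_vel": joint speeds; "joint_efforts": joint torques, N m; "tcp_pos": TCP position; "tcp_rot": TCP orientation; "force": force on the tool from outside, world axes, zero at the start; "torque": the same for the moment, N m; "width": finger opening in mm.
Only numpy, scipy, OpenCV 4.12 (cv2) and the standard library are available. Lean on these libraries where they do the work, as an engineer would, in place of code of your own. Each camera call takes 0.05 s, during which the arm holds its last target.

## Working session

There is one attempt and no reset: what is moved stays moved. The work goes in short steps, each a Python script; the robot and the scene stay as the last script left them, time stands still between calls to the robot, and variables do not carry over. Pictures are saved under pics/ and viewed, and the job is handed in when it is done.

```bash
ls; mkdir -p pics; cat > h.py <<'E'
from plant import *
import numpy as np, cv2
def save(p,n):
    cv2.imwrite('pics/'+n,cv2.cvtColor(p["image"],cv2.COLOR_RGB2BGR))
def ray(p,r,c):
    K=np.array(p["intrinsics"]);x=(c-K[0,2])/K[0,0];y=(r-K[1,2])/K[1,1]
    d=np.array([x,y]);u=d.copy()
    for _ in range(30): u=d/(1+p["k1"]*(u@u))
    return u
def onplane(p,r,c,z):
    u=ray(p,r,c);E=np.array(p["extrinsics"]);R=E[:3,:3];t=E[:3,3]
    o=-R.T@t;d=R.T@np.array([u[0],u[1],1]);s=(z-o[2])/d[2];return o+s*d
def depthpt(p,r,c):
    u=ray(p,r,c);E=np.array(p["extrinsics"]);z=p["z_map"][int(r),int(c)]
    return E[:3,:3].T@(np.array([u[0]*z,u[1]*z,z])-E[:3,3])
def proj(p,P):
    E=np.array(p["extrinsics"]);q=E[:3,:3]@np.array(P)+E[:3,3];u=q[:2]/q[2];u=u*(1+p["k1"]*(u@u));K=np.array(p["intrinsics"])
    return u[1]*K[1,1]+K[1,2],u[0]*K[0,0]+K[0,2]
E
python3 - <<'E'
from h import *
for n in ["scene","top"]:
    p=snapshot(n);save(p,n+"0.png")
    E=np.array(p["extrinsics"]);print(n,-E[:3,:3].T@E[:3,3])
    for t,z in [("knob_grip",138),("collar",88),("peg",118),("pointer",None),("wheel",76),("machine",0),("testcup",55),("knob_rim",108)]:
        for d in place_of(p,t)[:2]:
            r,c=d["point"][0]*420,d["point"][1]*560
            print(t,round(d["score"],2),round(r,1),round(c,1),onplane(p,r,c,z if z is not None else 118).round(1), depthpt(p,min(r,419),min(c,559)).round(1))
s=sense();print(s["time"],s["force"],s["width"]);print(np.array(s["tcp_rot"]).round(2))
E
```

```text
pics
scene [1297.24492276  301.49111297 1052.291471  ]
knob_grip 0.63 224.2 239.4 [592.9 -66.4 138. ] [602.8 -61.3 150.9]
collar 0.67 233.9 245.4 [580.6 -58.1  88. ] [598.4 -49.1 112. ]
peg 0.81 281.9 339.1 [666.1 220.1 118. ] [663.2 219.7 113.7]
pointer 0.69 258.8 365.4 [578.4 264.2 118. ] [532.8 261.8  58.7]
wheel 0.69 259.7 319.9 [587.7 151.7  76. ] [628.5 160.3 132.2]
testcup 0.63 273.9 258.7 [668.2  12.9  55. ] [693.3  24.4  94.8]
testcup 0.57 230.7 238.5 [551.8 -92.9  55. ] [605.8 -64.3 127.2]
knob_rim 0.92 226.9 238.9 [578.9 -76.1 108. ] [602.8 -63.5 139.5]
top [ 263.82797994   -3.40669826 1503.30836663]
knob_grip 0.73 173.9 295.3 [586.7 -63.2 138. ] [580.9 -62.2 162.4]
collar 0.56 179.6 296.1 [577.2 -68.5  88. ] [563.2 -65.6 151. ]
peg 0.69 151.9 220.5 [669.9 205.3 118. ] [687.6 214.5  57.4]
wheel 0.56 178.8 234.3 [580.7 157.8  76. ] [573.6 154.2 108.2]
machine 0.82 178.3 255.6 [600.4  84.3   0. ] [576.6  78.1 106.4]
testcup 0.57 155.8 275.6 [675.2   7.4  55. ] [672.2   7.3  65.6]
knob_rim 0.83 176.3 297.1 [584.8 -71.  108. ] [572.9 -68.5 159.8]
0.9 [ 0.42265203 -1.35231727  0.21951684] 94.00404852084883
[[-0.96  0.29  0.  ]
 [ 0.29  0.96 -0.  ]
 [-0.   -0.   -1.  ]]
```

View pics/scene0.png

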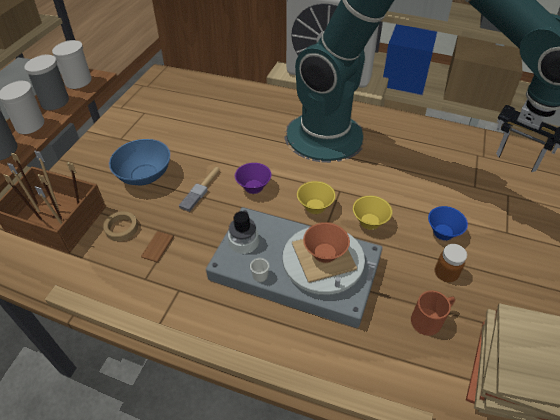

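View pics/top0.png

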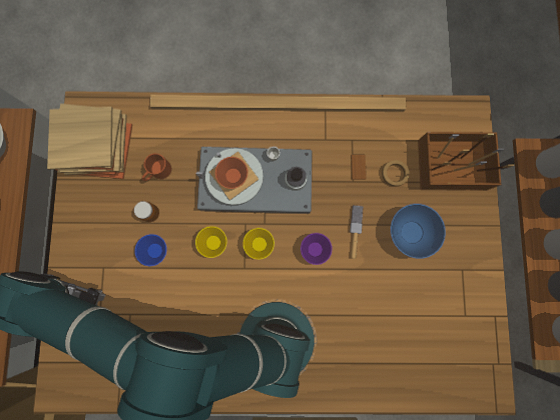

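```bash
python3 - <<'E'
from h import *
p=snapshot("scene");q=snapshot("top")
a=cv2.resize(cv2.cvtColor(p["image"][190:325,200:395],cv2.COLOR_RGB2BGR),None,fx=4,fy=4,interpolation=cv2.INTER_CUBIC);cv2.imwrite("pics/sc1.png",a)
b=cv2.resize(cv2.cvtColor(q["image"][138:222,185:325],cv2.COLOR_RGB2BGR),None,fx=5.7,fy=5.7,interpolation=cv2.INTER_CUBIC);cv2.imwrite("pics/tp1.png",b)
# z_map cloud
for nm,s in (("scene",p),("top",q)):
    pts=[]
    for r in range(130,330):
        for c in range(180,400):
            if s["z_map"][r,c]>0: pts.append(depthpt(s,r,c))
    pts=np.array(pts); m=(pts[:,0]>440)&(pts[:,0]<730)&(pts[:,1]>-160)&(pts[:,1]<310)
    pts=pts[m]
    for lo,hi in((40,66),(84,98),(98,105),(105,125),(145,162)):
        w=pts[(pts[:,2]>lo)&(pts[:,2]<hi)]
        print(nm,lo,hi,len(w),w.min(0).round(),w.max(0).round(),w.mean(0).round(1))
    k=pts[(abs(pts[:,0]-588)<50)&(abs(pts[:,1]+65)<50)&(pts[:,2]>150)];print("knobtop",len(k),np.median(k,0).round(1),k.min(0).round(),k.max(0).round())
    for t in("machine","wheel","bowl","peg"):
        for d in regions_of(s,t)[:1]: print(t,d["score"],d["region"].sum(),np.array(d["box"])*[560,420,560,420])
E
```

```text
scene 40 66 6251 [ 462. -126.   40.] [711. 294.  66.] [619.2  74.   54.1]
scene 84 98 2088 [ 492. -105.   84.] [697. 289.  98.] [622.3 145.8  91.6]
scene 98 105 1184 [553. -71.  98.] [697. 287. 105.] [616.5 156.9 101.4]
scene 105 125 866 [ 546. -101.  105.] [666. 290. 125.] [587.3  90.9 113.7]
scene 145 162 665 [525. -85. 145.] [643. 218. 162.] [574.6  98.6 153.7]
knobtop 166 [584.7 -64.7 156.8] [563. -85. 150.] [604. -47. 162.]
machine 0.46 1466 [305.816 220.794  45.696  46.914]
wheel 0.95 3076 [282.016 231.42   84.504  63.798]
bowl 0.85 1004 [353.08  193.62   38.92   37.002]
peg 0.58 3214 [283.976 232.68   84.616  63.   ]
top 40 66 4031 [ 463. -130.   40.] [709. 294.  66.] [572.5  47.5  56.1]
top 84 98 1287 [ 484. -108.   84.] [694. 287.  98.] [582.7 142.5  92.9]
top 98 105 433 [487. -75.  98.] [695. 279. 105.] [579.3 136.5 101.6]
top 105 125 606 [ 500. -103.  105.] [694. 287. 125.] [584.   91.3 113.6]
top 145 162 386 [529. -86. 145.] [642. 216. 162.] [588.9 106.4 154.7]
knobtop 106 [581.8 -68.2 158.8] [563. -86. 150.] [603. -51. 167.]
machine 0.61 4731 [195.72  144.9   115.416  69.594]
wheel 0.9 1746 [207.2   151.62   60.312  52.71 ]
bowl 0.94 810 [133.    236.796  31.976  28.014]
peg 0.97 1618 [207.928 149.814  55.496  55.818]
```

View pics/sc1.png

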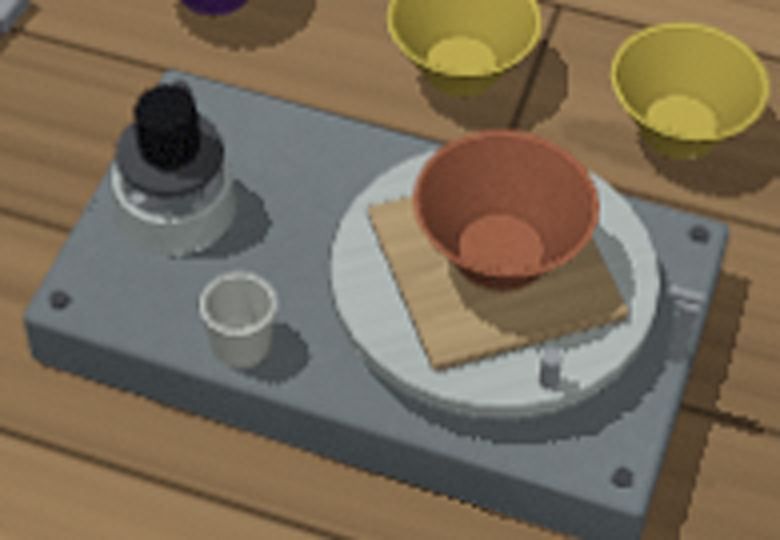

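View pics/tp1.png

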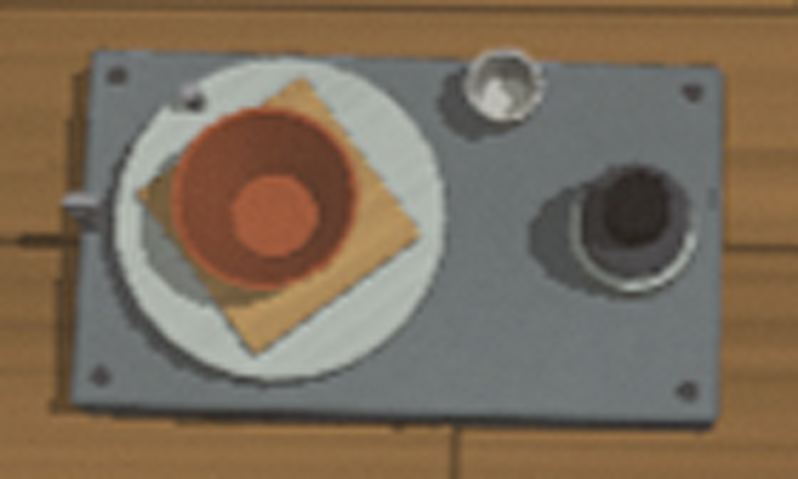

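```bash
python3 - <<'E'
from h import *
p=snapshot("scene");q=snapshot("top")
f=lambda x,y:(190+y/4-.4,200+x/4-.4)
g=lambda x,y:(138+y/5.7-.4,185+x/5.7-.4)
for s,fn,L in((p,f,dict(nl=(30,325),fl=(168,72),fr=(727,228),nr=(645,512))),(q,g,dict(nr=(95,50),nl=(722,68),fl=(717,418),fr=(75,405)))):
    P={k:onplane(s,*fn(*v),55)[:2] for k,v in L.items()};print({k:v.round(1) for k,v in P.items()})
    y=(P['nr']-P['nl']+P['fr']-P['fl']);y/=np.linalg.norm(y);c=sum(P.values())/4
    print("c",c.round(1),"y",y.round(3),"yaw",np.arctan2(-y[0],y[1]).round(4),"knob",(c-150*y).round(1),"wheel",(c+75*y).round(1))
print("peg",onplane(p,*f(551,350),120),onplane(q,*g(191,97),120))
print("ptr",onplane(p,*f(670,290),118),onplane(q,*g(98,207),118), onplane(q,*g(98,207),110))
print("knobtop",onplane(p,*f(166,97),158),onplane(q,*g(637,208),158))
for s in(p,q):
  for P in([587,-65,158],[583,158,118]): print(proj(s,P))
E
```

```text
{'nl': array([ 704.6, -117. ]), 'fl': array([ 468.2, -118.6]), 'fr': array([475.6, 293.6]), 'nr': array([706. , 291.3])}
c [588.6  87.3] y [0.011 1.   ] yaw -0.0107 knob [587.  -62.7] wheel [589.4 162.3]
{'nr': array([709.2, 287.7]), 'nl': array([ 701.1, -127.1]), 'fl': array([ 467. , -122.7]), 'fr': array([472. , 291.3])}
c [587.3  82.3] y [0.016 1.   ] yaw -0.0158 knob [584.9 -67.7] wheel [588.5 157.3]
peg [655.47750229 212.76564547 120.        ] [659.15927352 213.19810913 120.        ]
ptr [586.94099856 270.43230632 118.        ] [588.11646874 269.24598041 118.        ] [589.98919828 270.82051896 110.        ]
knobtop [574.44085239 -67.95799043 158.        ] [581.21036528 -66.06088332 158.        ]
(np.float64(217.58543569981828), np.float64(240.2631351115209))
(np.float64(249.00733264638674), np.float64(323.78508237342714))
(np.float64(172.46182374494728), np.float64(296.05068589691956))
(np.float64(175.60440720553896), np.float64(233.01139419237236))
```

```bash
cat >> h.py <<'E'
def Rz(a): c,s=np.cos(a),np.sin(a);return np.array([[c,-s,0],[s,c,0],[0,0,1.]])
R0=np.diag([1.,-1.,-1.])  # tool down, jaw along world y, yaw 0
E
python3 - <<'E'
from h import *
for a in range(-180,180,30):
    q=solve_ik([584.5,-66,240],Rz(np.radians(a))@R0)
    print(a,None if q is None else np.array(q).round(3))
E
```

```text
-180 [-0.519  0.363  0.755  1.643 -0.26   1.239  1.859]
-150 [-0.439  0.34   0.642  1.641 -0.214  1.232  2.342]
-120 [ 0.844  0.493 -1.083  1.598  0.446  1.323  2.316]
-90 [-0.723  0.476  1.086  1.649 -0.436  1.285 -2.699]
-60 [-0.723  0.476  1.086  1.649 -0.436  1.285 -2.175]
-30 [-0.723  0.476  1.086  1.649 -0.436  1.285 -1.652]
0 [-0.653  0.423  0.961  1.647 -0.361  1.262 -1.193]
30 [-0.568  0.381  0.827  1.645 -0.293  1.245 -0.73 ]
60 [-0.552  0.375  0.802  1.644 -0.282  1.243 -0.216]
90 [-0.535  0.368  0.778  1.644 -0.27   1.241  0.297]
120 [-0.538  0.369  0.782  1.644 -0.272  1.241  0.823]
150 [-0.549  0.373  0.798  1.644 -0.28   1.243  1.353]
```

```bash
python3 - <<'E'
from h import *
R=Rz(np.radians(30))@R0
s=sense();t=np.array(s["tcp_pos"])
movel([t[0],t[1],320],v=250);print(sense()["time"])
reach([584.5,-66,260],R);s=sense();print(s["time"],np.array(s["joint_pos"]).round(3))
movel([584.5,-66,180],v=150)
p=snapshot("scene");save(p,"sc2.png")
q=snapshot("top");save(q,"tp2.png")
a=cv2.resize(cv2.cvtColor(p["image"][150:260,190:330],cv2.COLOR_RGB2BGR),None,fx=5,fy=5,interpolation=cv2.INTER_CUBIC);cv2.imwrite("pics/sc2c.png",a)
s=sense();print(s["time"],np.array(s["tcp_pos"]).round(1),np.array(s["force"]).round(2))
E
```

```text
2.25
4.9917 [-0.616  0.383  0.895  1.618 -0.309  1.29  -0.715]
5.775 [585.1 -66.1 181.1] [ 0.06 -0.17 -0.78]
```

View pics/sc2c.png

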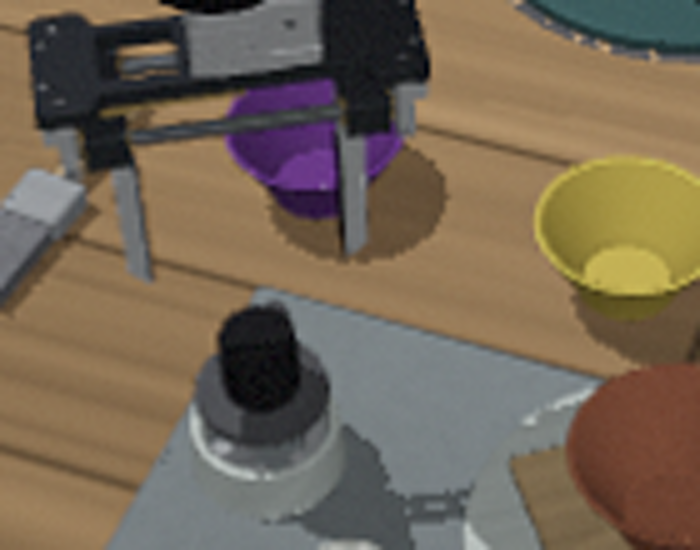

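```bash
python3 - <<'E'
from h import *
p=snapshot("scene");q=snapshot("top")
t=np.array(sense()["tcp_pos"]);R=np.array(sense()["tcp_rot"])
for s in(p,q):
    print(proj(s,t))
    for z in (158,116): print(z,proj(s,[t[0],t[1],z]))
im=p["image"].copy()
big=cv2.resize(cv2.cvtColor(im[150:260,190:330],cv2.COLOR_RGB2BGR),None,fx=5,fy=5,interpolation=cv2.INTER_CUBIC)
def circ(z,r,cx,cy,col):
    pts=[]
    for a in np.linspace(0,2*np.pi,60):
        v,u=proj(p,[cx+r*np.cos(a),cy+r*np.sin(a),z]);pts.append([(u-190+.5)*5,(v-150+.5)*5])
    cv2.polylines(big,[np.int32(pts)],True,col,1)
x,y=584.5,-66
circ(158,20,x,y,(0,255,0));circ(116,36,x,y,(0,255,255));circ(88,40,x,y,(0,0,255))
for sg in(1,-1):
    v,u=proj(p,t+sg*47*R[:,1]);cv2.circle(big,(int((u-189.5)*5),int((v-149.5)*5)),3,(255,0,255),-1)
cv2.imwrite("pics/ov.png",big)
big=cv2.resize(cv2.cvtColor(q["image"][150:200,260:330],cv2.COLOR_RGB2BGR),None,fx=10,fy=10,interpolation=cv2.INTER_CUBIC)
cv2.imwrite("pics/ovt.png",big)
E
```

```text
(np.float64(210.9086318739374), np.float64(239.581406377486))
158 (np.float64(216.91628851217612), np.float64(240.2056568568603))
116 (np.float64(227.54126771200268), np.float64(241.31376764372285))
(np.float64(171.49120899863763), np.float64(296.65838202856855))
158 (np.float64(173.0432182941895), np.float64(296.34610242221424))
116 (np.float64(175.77207946845192), np.float64(295.79703176553835))
```

View pics/ov.png

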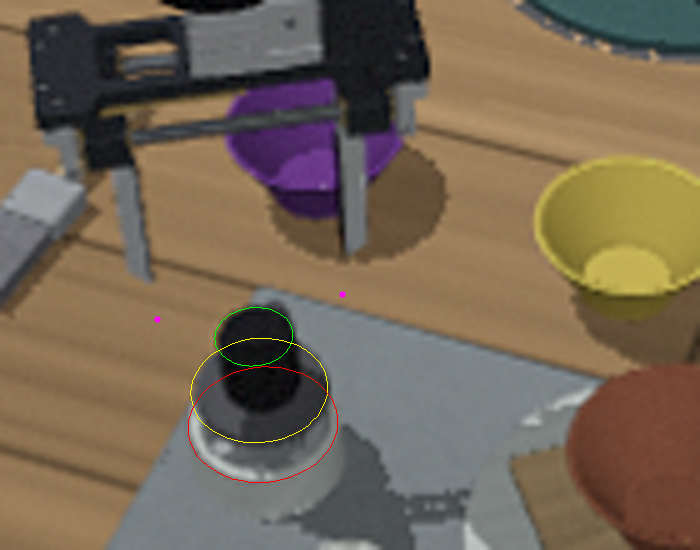

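```bash
python3 - <<'E'
from h import *
p=snapshot("scene")
for (x,y) in ((147,272),(144,260),(355,245),(352,225),(250,325),(255,335)):
    r,c=150+y/5-.4,190+x/5-.4
    for dc in(-1,0,1): print((x,y),depthpt(p,r,c+dc).round(1),end=' ')
    print()
s=sense();print(np.array(s["tcp_pos"]),np.array(s["joint_pos"]),s["width"])
E
```

```text
(147, 272) [ 618.6 -105.3  226.3] (147, 272) [ 616.  -104.1  224.1] (147, 272) [ 4.305e+02 -2.109e+02 -1.000e-01] 
(144, 260) [ 619.1 -105.7  235.1] (144, 260) [ 618.2 -103.4  235. ] (144, 260) [ 613.9 -103.2  230.9] 
(355, 245) [566.8 -17.1 224.6] (355, 245) [565.3 -15.1 223.7] (355, 245) [566.3 -12.  225.8] 
(352, 225) [565.6 -18.7 236.8] (352, 225) [567.  -15.4 239.3] (352, 225) [567.2 -12.7 240.5] 
(250, 325) [578.6 -73.2 157.5] (250, 325) [575.3 -72.1 154.5] (250, 325) [574.8 -69.4 155. ] 
(255, 335) [581.3 -69.5 154.1] (255, 335) [580.7 -67.  154.3] (255, 335) [582.5 -63.2 157.7] 
[584.79881239 -66.02874664 180.64553457] [-0.58080345  0.45349208  0.85562414  1.71864664 -0.37290845  1.14029503
 -0.66377942] 94.2822224727757
```

View pics/ovt.png

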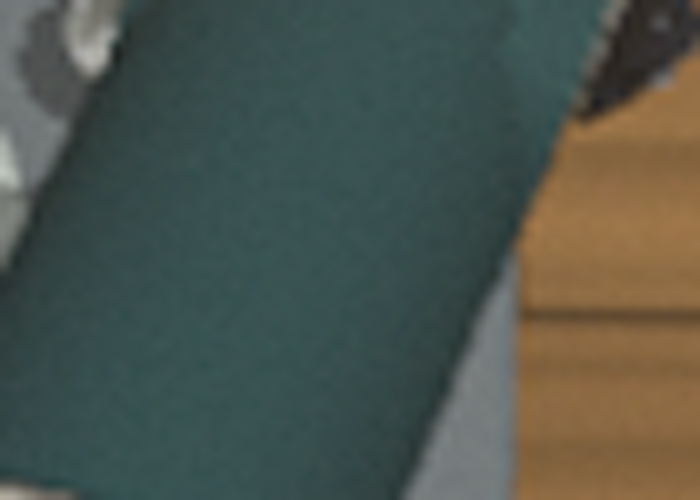

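```bash
python3 - <<'E'
from h import *
for w in (94,44,60):
    if w<94: gripper_to(w,newtons=20)
    p=snapshot("scene");save(p,f"g{w}.png")
    s=sense();print(w,s["time"],s["width"],np.array(s["tcp_pos"]).round(1))
    cv2.imwrite(f"pics/g{w}c.png",cv2.resize(cv2.cvtColor(p["image"][150:240,190:300],cv2.COLOR_RGB2BGR),None,fx=5,fy=5,interpolation=cv2.INTER_CUBIC))
    Z=[]
    for r in range(150,225):
        for c in range(205,280):
            P=depthpt(p,r,c)
            if P[2]>175 and np.hypot(P[0]-585,P[1]+66)<75: Z.append([*P,r,c])
    Z=np.array(Z);lo=Z[Z[:,2]<np.percentile(Z[:,2],4)];print(lo.round(0)[:8]); h=np.histogram(Z[:,2],np.arange(170,330,10));print(h[0])
E
```

```text
94 5.975 93.95479647868676 [584.8 -66.  180.5]
[[557. -27. 238. 191. 257.]
 [554. -29. 231. 192. 257.]
 [551. -30. 224. 193. 257.]
 [564. -22. 240. 193. 258.]
 [564. -22. 236. 194. 258.]
 [565. -14. 240. 194. 261.]
 [563. -12. 238. 194. 262.]
 [567. -21. 236. 195. 258.]]
[ 0  0  0  0  5 27 35 30 32 35 33 40 18  2 16]
44 6.925 43.9126850179627 [584.5 -66.  180. ]
[[567. -50. 234. 193. 247.]
 [567. -50. 230. 194. 247.]
 [574. -39. 240. 194. 250.]
 [578. -42. 240. 195. 248.]
 [574. -36. 237. 195. 251.]
 [574. -34. 238. 195. 252.]
 [577. -43. 235. 196. 248.]
 [578. -40. 237. 196. 249.]]
[ 0  0  0  0  6 28 32 31 32 33 36 39 12  1 19]
60 7.45 60.08164254170663 [584.5 -66.  180. ]
[[574. -34. 242. 194. 252.]
 [572. -29. 242. 194. 254.]
 [571. -27. 241. 194. 255.]
 [574. -36. 238. 195. 251.]
 [577. -32. 242. 195. 252.]
 [576. -30. 242. 195. 253.]
 [573. -29. 239. 195. 254.]
 [572. -26. 240. 195. 255.]]
[ 0  0  0  0  6 22 35 33 31 30 35 40 15  4 22]
```

View pics/g44c.png

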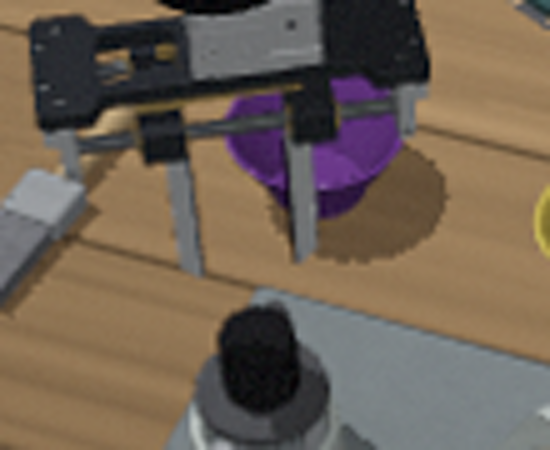

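```bash
python3 - <<'E'
from h import *
print(movel([584.5,-66,135],v=100,threshold=3))
p=snapshot("scene");save(p,"d1.png")
s=sense();print(s["time"],np.array(s["tcp_pos"]).round(1),np.array(s["force"]).round(2))
cv2.imwrite(f"pics/d1c.png",cv2.resize(cv2.cvtColor(p["image"][150:260,190:300],cv2.COLOR_RGB2BGR),None,fx=5,fy=5,interpolation=cv2.INTER_CUBIC))
E
```

```text
False
8.1 [584.8 -66.2 135.5] [0.41 0.44 0.55]
```

View pics/d1c.png

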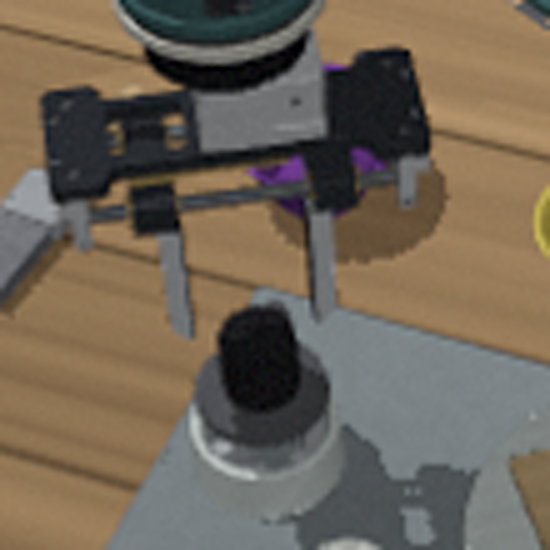

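```bash
python3 - <<'E'
from h import *
p=snapshot("scene")
R=np.array(sense()["tcp_rot"]);t=np.array(sense()["tcp_pos"])
for (x0,y0,x1,y1) in ((175,250,186,328),(322,220,322,312),(85,215,83,245),(406,165,408,200),(95,110,95,180),(255,320,255,345),(130,500,400,500)):
    for k in np.linspace(0,1,6):
        r,c=150+(y0+k*(y1-y0))/5-.4,190+(x0+k*(x1-x0))/5-.4
        P=depthpt(p,round(r),round(c));print((round(r),round(c)),P.round(0),'tool',(R.T@(P-t)).round(0))
    print()
E
```

```text
(200, 225) [608. -90. 235.] tool [   8.   33. -100.]
(203, 225) [608. -92. 224.] tool [  7.  34. -88.]
(206, 225) [609. -92. 214.] tool [  8.  35. -78.]
(209, 226) [607. -92. 202.] tool [  7.  33. -66.]
(212, 226) [613. -89. 197.] tool [ 13.  34. -62.]
(215, 227) [606. -92. 178.] tool [  5.  33. -42.]

(194, 254) [572. -29. 242.] tool [   7.  -39. -106.]
(197, 254) [572. -30. 231.] tool [  7. -38. -95.]
(201, 254) [573. -30. 218.] tool [  8. -37. -82.]
(205, 254) [572. -31. 201.] tool [  6. -37. -66.]
(208, 254) [576. -30. 196.] tool [ 11. -36. -60.]
(212, 254) [576. -31. 180.] tool [ 10. -35. -44.]

(193, 207) [ 642. -116.  284.] tool [  25.   72. -148.]
(194, 207) [ 644. -115.  282.] tool [  27.   72. -147.]
(195, 206) [ 649. -115.  284.] tool [  31.   75. -148.]
(196, 206) [ 650. -115.  281.] tool [  32.   75. -145.]
(197, 206) [ 650. -116.  278.] tool [  32.   75. -142.]
(199, 206) [ 650. -116.  271.] tool [  32.   76. -136.]

(183, 271) [573.  16. 294.] tool [  31.  -77. -159.]
(184, 271) [572.  16. 290.] tool [  30.  -78. -154.]
(185, 271) [574.  17. 289.] tool [  32.  -77. -15
[... 395 characters left out ...]
09) [ 633. -112.  308.] tool [  19.   64. -173.]
(186, 209) [ 645. -105.  313.] tool [  33.   64. -177.]

(214, 241) [573. -69. 156.] tool [-11.  -3. -20.]
(215, 241) [579. -66. 158.] tool [ -6.  -3. -23.]
(216, 241) [580. -66. 157.] tool [ -4.  -3. -21.]
(217, 241) [582. -65. 155.] tool [ -2.  -2. -20.]
(218, 241) [587. -63. 158.] tool [  4.  -2. -22.]
(219, 241) [592. -61. 159.] tool [  8.  -1. -23.]

(250, 216) [ 633. -124.   53.] tool [13. 75. 82.]
(250, 226) [626. -98.  56.] tool [20. 48. 80.]
(250, 237) [625. -65.  69.] tool [35. 19. 67.]
(250, 248) [612. -39.  65.] tool [ 37. -10.  71.]
(250, 259) [595. -15.  54.] tool [ 35. -39.  81.]
(250, 270) [583.  12.  50.] tool [ 37. -69.  85.]
```

```bash
python3 - <<'E'
from h import *
print(movel([584.5,-65.5,121],v=80,threshold=3))
s=sense();print(s["time"],np.array(s["tcp_pos"]).round(1),np.array(s["force"]).round(2))
gripper_to(34,newtons=4)
s=sense();print(s["time"],s["width"],np.array(s["tcp_pos"]).round(1),np.array(s["force"]).round(2))
p=snapshot("scene")
cv2.imwrite(f"pics/d2c.png",cv2.resize(cv2.cvtColor(p["image"][150:260,190:300],cv2.COLOR_RGB2BGR),None,fx=5,fy=5,interpolation=cv2.INTER_CUBIC))
E
```

```text
True
8.4083 [584.2 -65.1 119.4] [-0.27  0.53 -0.14]
8.8667 39.572561858265075 [584.9 -65.5 120.7] [ 0.2  -0.56  1.19]
```

View pics/d2c.png

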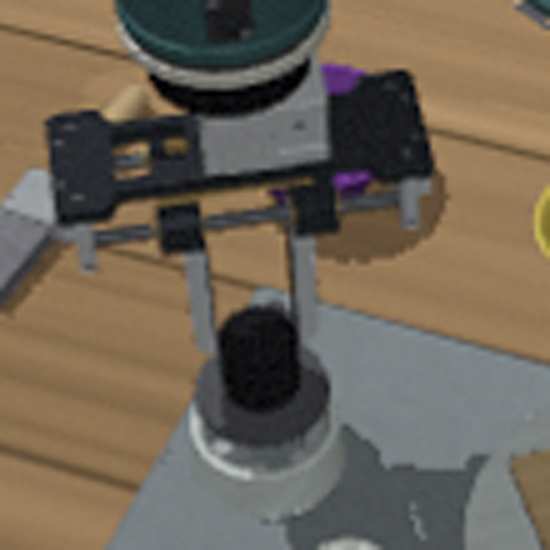

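```bash
cat >> h.py <<'E'
def fz(n=5,dt=0.03):
    F=[];Z=[]
    for _ in range(n):
        wait(dt);s=sense();F.append(s["force"]);Z.append(s["tcp_pos"])
    return np.mean(F,0),np.mean(Z,0),s
E
python3 - <<'E'
from h import *
gripper_to(34,newtons=30)
for k in range(2):
    F,Z,s=fz();print(round(s["time"],2),round(s["width"],2),F.round(2),Z.round(2))
t=np.array(s["tcp_pos"]);zc=121.0
import pickle
for i in range(12):
    zc-=1
    movel([584.5,-65.5,zc],v=15)
    F,Z,s=fz(4,.02);print(round(s["time"],2),zc,F.round(2),Z.round(2),np.array(s["torque"]).round(2))
    if F[2]>5: break
E
```

```text
9.3 37.71 [ 0.14 -0.18  1.34] [584.9  -65.49 120.7 ]
9.47 37.78 [ 0.56 -0.48  1.77] [584.91 -65.49 120.7 ]
9.78 120.0 [ 2.26 -0.8   0.53] [584.62 -65.55 120.01] [-0.3  -0.4  -0.02]
10.1 119.0 [ 2.61 -1.01 -0.54] [584.54 -65.52 118.93] [-0.35 -0.62  0.02]
10.42 118.0 [ 2.85 -0.93 -1.14] [584.49 -65.51 117.92] [-0.42 -0.66  0.01]
10.73 117.0 [ 3.16 -0.6  -0.81] [584.49 -65.51 116.94] [-0.45 -0.69 -0.  ]
11.05 116.0 [ 3.27 -1.23 -0.74] [584.47 -65.5  115.93] [-0.4  -0.65  0.02]
11.37 115.0 [ 3.32 -1.23 -0.92] [584.49 -65.51 114.94] [-0.4  -0.65 -0.01]
11.68 114.0 [ 2.81 -1.12 -0.53] [584.46 -65.5  113.92] [-0.43 -0.72 -0.04]
12.0 113.0 [ 2.76 -1.15 -0.12] [584.46 -65.5  112.92] [-0.41 -0.67 -0.09]
12.32 112.0 [ 3.3  -1.15  0.33] [584.49 -65.52 111.96] [-0.43 -0.69  0.02]
12.63 111.0 [ 2.41 -0.9   3.73] [584.63 -65.5  111.11] [-0.27 -0.63  0.01]
12.95 110.0 [ 2.62 -0.73  6.55] [584.73 -65.5  110.26] [-0.25 -0.45  0.  ]
```

```bash
python3 - <<'E'
from h import *
p=snapshot("scene")
cv2.imwrite(f"pics/d3c.png",cv2.resize(cv2.cvtColor(p["image"][150:260,190:300],cv2.COLOR_RGB2BGR),None,fx=5,fy=5,interpolation=cv2.INTER_CUBIC))
Z=[depthpt(p,r,c)[2] for r in range(205,240) for c in range(230,250)];
print(sense()["time"])
R=np.array(sense()["tcp_rot"]);print(np.degrees(np.arctan2(R[1,0],R[0,0])),sense()["joint_pos"][6])
a=30+3
movel([584.5,-65.5,110],v=15,attitude=Rz(np.radians(a))@R0)
F,Z,s=fz(3,.02);R=np.array(s["tcp_rot"]);print(round(s["time"],2),F.round(2),Z.round(2),np.degrees(np.arctan2(R[1,0],R[0,0])).round(2),np.array(s["torque"]).round(2))
E
```

```text
13.0
30.008123290704358 -0.6097564238847413
13.3 [ 2.3  -0.43  7.18] [584.69 -65.46 110.27] 33.01 [-0.16 -0.43  0.02]
```

View pics/d3c.png

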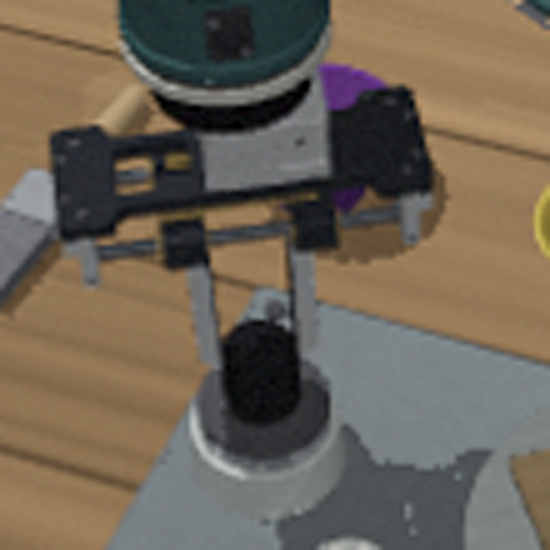

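```bash
python3 - <<'E'
from h import *
P=[584.5,-65.5,110]
seq=[36,39,42,45,48,51,54,57,60,63]+list(range(58,26,-5))+list(range(27,-4,-3))
ref=6.9
for a in seq:
    movel(P,v=15,attitude=Rz(np.radians(a))@R0)
    F,Z,s=fz(3,.015);print(a,round(s["time"],2),F.round(2),Z[2].round(2),np.array(s["torque"])[2].round(2))
    if F[2]<ref-3 or F[2]>11: break
E
```

```text
36 13.6 [ 2.12 -0.14  7.13] 110.27 0.01
39 13.9 [1.53 0.01 7.53] 110.26 0.04
42 14.2 [1.8  0.46 7.17] 110.25 0.04
45 14.5 [1.42 0.28 7.77] 110.25 0.04
48 14.8 [0.3  0.92 7.67] 110.24 0.04
51 15.1 [1.06 0.83 7.97] 110.24 -0.0
54 15.4 [0.46 0.79 8.58] 110.24 0.03
57 15.7 [0.27 1.32 8.68] 110.23 -0.02
60 16.0 [-0.2   1.14  8.79] 110.21 0.01
63 16.3 [-0.53  1.39  7.84] 110.16 -0.01
58 16.6 [0.13 0.72 8.29] 110.17 -0.13
53 16.9 [0.09 0.8  7.46] 110.17 -0.08
48 17.2 [1.2  0.57 7.21] 110.17 -0.07
43 17.5 [1.26 0.5  6.99] 110.19 -0.1
38 17.8 [ 1.86 -0.08  6.75] 110.19 -0.04
33 18.1 [ 2.43 -0.39  6.47] 110.19 -0.11
28 18.4 [ 2.78 -0.65  6.18] 110.2 -0.08
27 18.7 [ 2.63 -0.55  6.25] 110.19 0.04
24 19.0 [ 2.42 -1.32  6.25] 110.2 0.04
21 19.3 [ 2.31 -0.83  6.5 ] 110.19 0.02
18 19.6 [ 2.71 -1.71  3.59] 109.98 -0.16
```

```bash
python3 - <<'E'
from h import *
F,Z,s=fz(4,.02);print(F.round(2),Z.round(2),np.array(s["torque"]).round(2))
for z in (109.5,109,108.5,108,107,106,105):
    movel([584.5,-65.5,z],v=15)
    F,Z,s=fz(3,.015);print(z,round(s["time"],2),F.round(2),Z[2].round(2),np.array(s["torque"]).round(2))
    if F[2]>8.5: break
E
```

```text
[ 2.88 -1.99  2.66] [584.51 -65.68 109.97] [-0.72 -0.69 -0.13]
109.5 19.97 [ 3.11 -3.52  3.53] 109.51 [-0.86 -0.75 -0.11]
109 20.27 [ 3.29 -2.96  4.78] 109.03 [-1.   -0.69 -0.14]
108.5 20.57 [ 3.4  -3.21  4.6 ] 108.51 [-1.02 -0.65 -0.09]
108 20.87 [ 2.64 -3.07  3.93] 108.01 [-1.08 -0.74 -0.12]
107 21.17 [ 3.8  -3.96  3.38] 106.95 [-1.15 -0.77 -0.12]
106 21.47 [ 3.04 -4.05  2.9 ] 105.95 [-1.18 -0.79 -0.09]
105 21.77 [ 3.14 -4.12  3.68] 104.96 [-1.08 -0.75 -0.12]
```

```bash
python3 - <<'E'
from h import *
A=Rz(np.radians(20))@R0
movel([584.5,-65.5,105],v=15,attitude=A)
F,Z,s=fz(3,.015);print(F.round(2),np.array(s["torque"]).round(2))
for z in (104,103,102,101.5,101,100.5,100,99.5,99,98.5):
    movel([584.5,-65.5,z],v=15)
    F,Z,s=fz(3,.015);print(z,round(s["time"],2),F.round(2),Z[2].round(2),np.array(s["torque"]).round(2))
    if F[2]>9: break
p=snapshot("scene")
cv2.imwrite(f"pics/d4c.png",cv2.resize(cv2.cvtColor(p["image"][190:325,200:395],cv2.COLOR_RGB2BGR),None,fx=4,fy=4,interpolation=cv2.INTER_CUBIC))
E
```

```text
[ 3.23 -3.3   2.16] [-1.13 -0.81 -0.01]
104 22.37 [ 4.06 -3.26  1.25] 103.82 [-1.07 -0.86 -0.04]
103 22.67 [ 4.47 -3.68  1.55] 102.78 [-1.11 -0.91 -0.06]
102 22.97 [ 3.54 -3.53  1.85] 101.78 [-1.18 -0.88 -0.03]
101.5 23.27 [ 3.81 -3.77  1.71] 101.34 [-1.17 -0.89 -0.01]
101 23.57 [ 3.81 -3.85  2.34] 100.85 [-1.2  -0.85 -0.06]
100.5 23.87 [ 2.84 -3.45  5.71] 100.57 [-1.07 -0.63 -0.07]
100 24.17 [ 1.75 -2.47 11.72] 100.44 [-0.91 -0.32 -0.05]
```

View pics/d4c.png

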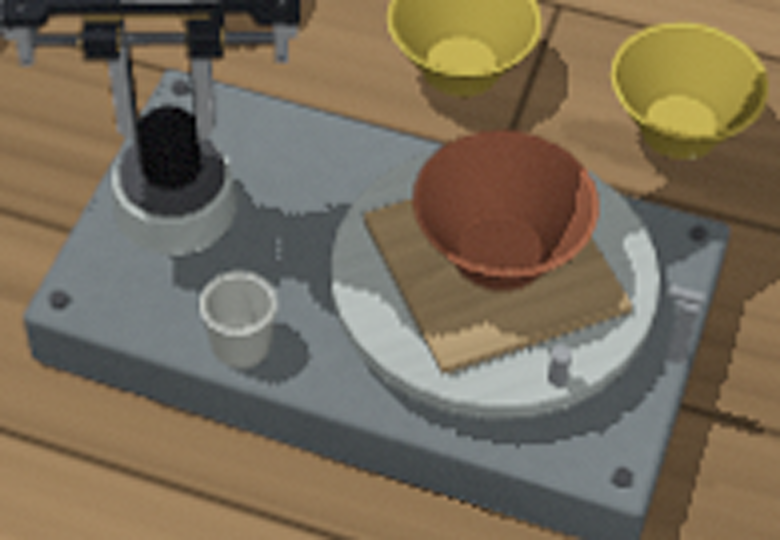

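```bash
cat > rot.py <<'E'
from h import *
import sys
def look(n):
    p=snapshot("scene");x=p["image"][235:315,290:390]
    cv2.imwrite(f"pics/{n}.png",cv2.resize(cv2.cvtColor(x,cv2.COLOR_RGB2BGR),None,fx=8,fy=7.5,interpolation=cv2.INTER_CUBIC))
    for t in("peg","pointer"):
        for d in place_of(p,t)[:2]:
            r,c=d["point"][0]*420,d["point"][1]*560
            P=onplane(p,r,c,118);print(t,round(d["score"],2),round(r,1),round(c,1),P.round(1),np.degrees(np.arctan2(P[1]-160,P[0]-588)).round(1))
a0,a1=float(sys.argv[1]),float(sys.argv[2])
look(sys.argv[3]+"a") if len(sys.argv)>4 else None
n=max(1,int(round(abs(a1-a0)/2)))
for a in np.linspace(a0,a1,n+1)[1:]:
    movel([584.5,-65.5,100.3],v=15,attitude=Rz(np.radians(a))@R0)
    s=sense();f=np.array(s["force"]);print(a,round(s["time"],2),f.round(1),np.array(s["torque"])[2].round(2),np.array(s["tcp_pos"])[2].round(2))
    if np.linalg.norm(f)>25: print("ABORT");break
look(sys.argv[3])
E
python3 rot.py 20 50 r1 x
```

```text
peg 0.85 279.5 341.3 [657.7 223.4 118. ] 42.3
peg 0.47 264.2 368.2 [592.2 274.4 118. ] 87.9
pointer 0.82 264.2 368.6 [591.9 275.3 118. ] 88.1
pointer 0.51 231.8 240.8 [600.3 -60.9 118. ] -86.8
22.0 24.62 [ 1.7 -3.5  7.6] -0.02 100.54
24.0 24.87 [ 2.9 -2.4  7.1] 0.01 100.54
26.0 25.12 [ 1.9 -3.3  7.2] 0.0 100.52
28.0 25.37 [ 1.9 -2.8  7. ] 0.02 100.52
30.0 25.62 [ 1.6 -2.7  7.1] -0.0 100.49
32.0 25.87 [ 2.  -2.8  8.3] -0.02 100.51
34.0 26.12 [ 2.7 -1.8  7.5] -0.03 100.52
36.0 26.37 [ 1.6 -1.4  7.4] 0.02 100.5
38.0 26.62 [ 1.7 -2.   8.5] -0.04 100.5
40.0 26.87 [ 2.5 -2.1  8.3] -0.03 100.51
42.0 27.12 [ 1.9 -2.   7.5] -0.02 100.52
44.0 27.37 [ 1.3 -0.8  9.1] 0.04 100.5
46.0 27.62 [ 1.4 -1.3  8.8] -0.01 100.49
48.0 27.87 [ 0.8 -1.   9.5] -0.04 100.52
50.0 28.12 [ 0.7 -1.4  9.2] -0.06 100.49
peg 0.71 269.4 355.4 [617.8 248.2 118. ] 71.3
pointer 0.88 262.3 366.9 [587.7 270.1 118. ] 90.2
pointer 0.4 259.2 319.7 [616.9 157.3 118. ] -5.3
```

View pics/r1.png

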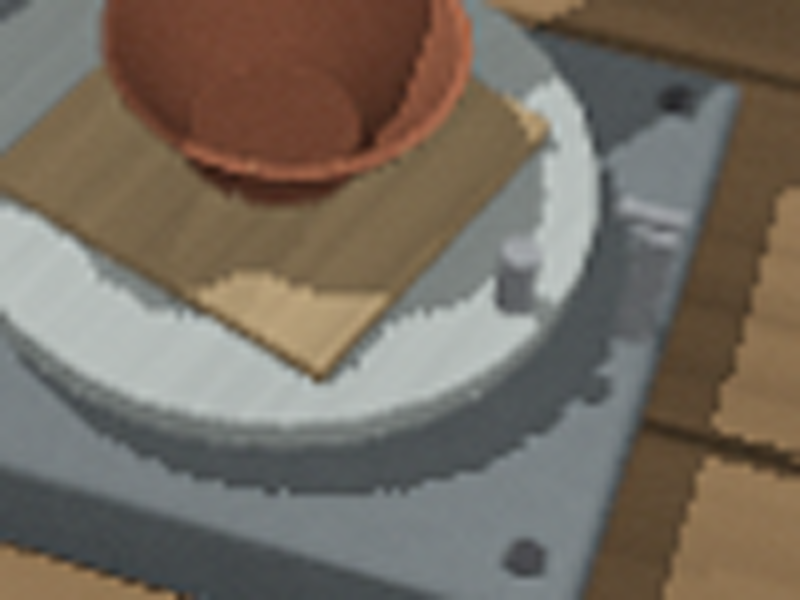

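```bash
python3 rot.py 50 62 r2; python3 - <<'E'
from h import *
p=snapshot("scene")
f=lambda x,y:(235+y/7.5-.45,290+x/8-.45)
print(onplane(p,*f(518,245),120),onplane(p,*f(622,208),118))
E
```

```text
52.0 28.52 [ 1.8 -2.1 10.3] -0.02 100.5
54.0 28.77 [ 0.2 -1.1  8.8] -0.01 100.49
56.0 29.02 [ 0.8 -0.8  9.1] 0.0 100.49
58.0 29.27 [-0.5 -0.6  9.7] -0.04 100.47
60.0 29.52 [-0.3 -0.6  9.8] -0.01 100.49
62.0 29.77 [ 0.4 -0.3  9.6] -0.06 100.47
peg 0.75 266.9 360.6 [606.4 258.5 118. ] 79.4
pointer 0.94 260.4 365.5 [583.1 265.5 118. ] 92.6
pointer 0.21 248.4 157.9 [ 721.9 -239.6  118. ] -71.5
[613.83890069 244.28547483 120.        ] [587.32603979 271.02583599 118.        ]
```

View pics/r2.png

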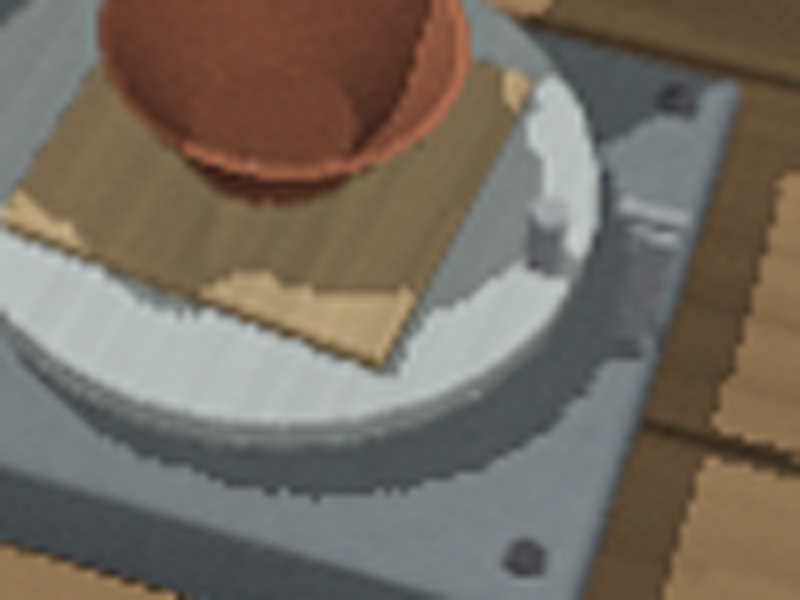

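```bash
python3 - <<'E'
from h import *
p=snapshot("scene");q=snapshot("top")
f=lambda x,y:(235+y/7.5-.45,290+x/8-.45)
P=onplane(p,*f(546,208),120);print(P)
C=np.array([588.8,160.5])
print(np.degrees(np.arctan2(*(P[:2]-C)[::-1])))
for ang in (84,87,90): 
    v=proj(p,[*(C+92*np.array([np.cos(np.radians(ang)),np.sin(np.radians(ang))])),120]);print(ang,(v[1]-290+.45)*8,(v[0]-235+.45)*7.5)
v=proj(p,[*C,118]);print("axis",(v[1]-290+.45)*8,(v[0]-235+.45)*7.5)
v=proj(p,[C[0],C[1]+110,118]);print("ptr",(v[1]-290+.45)*8,(v[0]-235+.45)*7.5)
cv2.imwrite("pics/t3.png",cv2.resize(cv2.cvtColor(q["image"][138:222,185:285],cv2.COLOR_RGB2BGR),None,fx=7,fy=7,interpolation=cv2.INTER_CUBIC))
E
```

```text
[596.53493395 248.8888754  120.        ]
84.99877170642854
84 554.4067350881497 214.9219564757359
87 559.2344915538512 204.0048851601433
90 563.2516126494962 192.90815698184397
axis 276.38802890720183 123.36704088248028
ptr 619.2758380472934 211.01219944389948
```

View pics/t3.png

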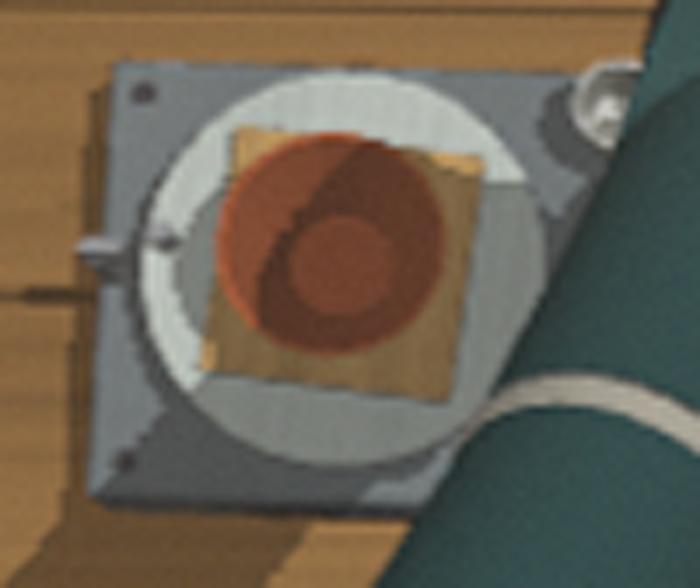

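```bash
python3 rot.py 62 66 r3;python3 - <<'E'
from h import *
q=snapshot("top")
cv2.imwrite("pics/t4.png",cv2.resize(cv2.cvtColor(q["image"][138:222,185:285],cv2.COLOR_RGB2BGR),None,fx=7,fy=7,interpolation=cv2.INTER_CUBIC))
E
```

```text
64.0 30.32 [-0.4  1.   9.8] 0.02 100.47
66.0 30.57 [-0.2 -0.6 10.1] -0.05 100.46
peg 0.76 261.7 360.8 [590.9 255.4 118. ] 88.3
peg 0.26 191.2 200.6 [ 500.6 -226.2  118. ] -102.7
pointer 0.84 261.0 365.1 [585.2 265.  118. ] 91.5
```

View pics/r3.png

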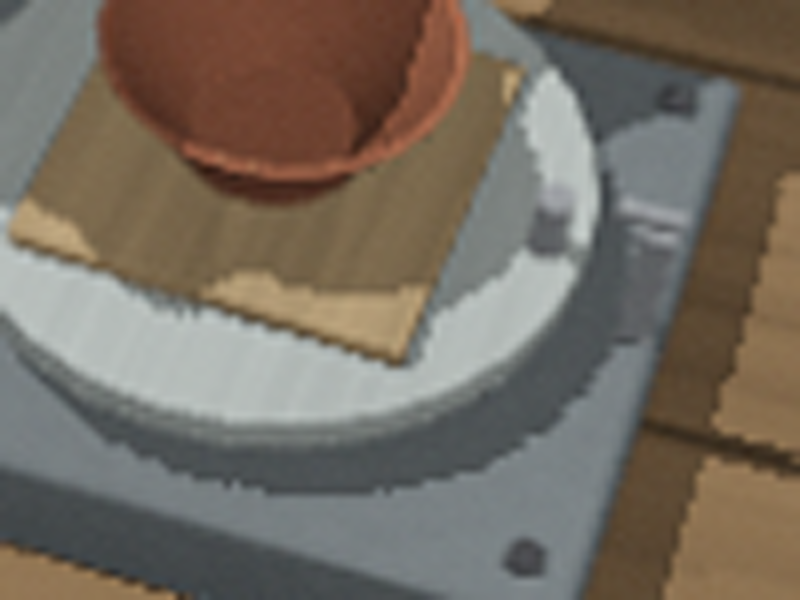

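View pics/t4.png

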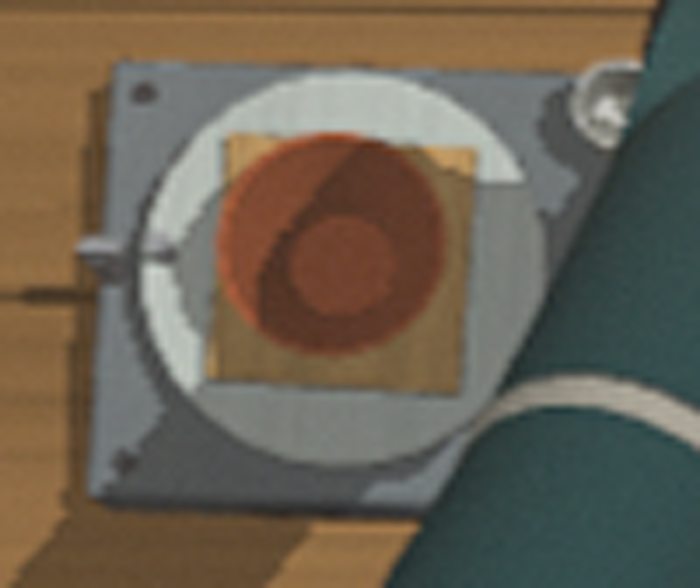

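```bash
python3 - <<'E'
from h import *
movel([584.5,-65.5,100.6],v=15)
s=sense();print(s["time"],np.array(s["force"]).round(2))
gripper_to(72);wait(.2)
s=sense();print(s["time"],s["width"],np.array(s["force"]).round(2),np.array(s["tcp_pos"]).round(2))
movel([584.5,-65.5,230],v=100)
p=snapshot("scene");print(sense()["time"],np.array(sense()["force"]).round(2))
cv2.imwrite("pics/e1.png",cv2.resize(cv2.cvtColor(p["image"][190:325,200:395],cv2.COLOR_RGB2BGR),None,fx=4,fy=4,interpolation=cv2.INTER_CUBIC))
for t in("peg","pointer","knob_rim","knob_grip"):
    for d in place_of(p,t)[:1]:
        r,c=d["point"][0]*420,d["point"][1]*560;print(t,round(d["score"],2),round(r,1),round(c,1))
print(proj(p,[585,-66,88]),proj(p,[585,-66,108]))
k=np.array([depthpt(p,r,c) for r in range(205,240) for c in range(232,250)]);k=k[(np.hypot(k[:,0]-584.5,k[:,1]+65.5)<12)];print("knob top z",np.median(k[:,2]),len(k))
E
```

```text
31.0167 [-0.64 -0.05  6.21]
31.925 71.96512469672987 [1.24 0.63 0.94] [584.5  -65.52 100.6 ]
33.4167 [-0.73 -0.05 -0.65]
peg 0.73 263.9 361.3
pointer 0.63 260.4 365.6
knob_rim 0.77 234.7 244.4
knob_grip 0.57 229.3 243.3
(np.float64(234.3455341857087), np.float64(242.02521033168182)) (np.float64(229.52287069497615), np.float64(241.5200680017511))
knob top z 136.9096001372639 51
```

View pics/e1.png

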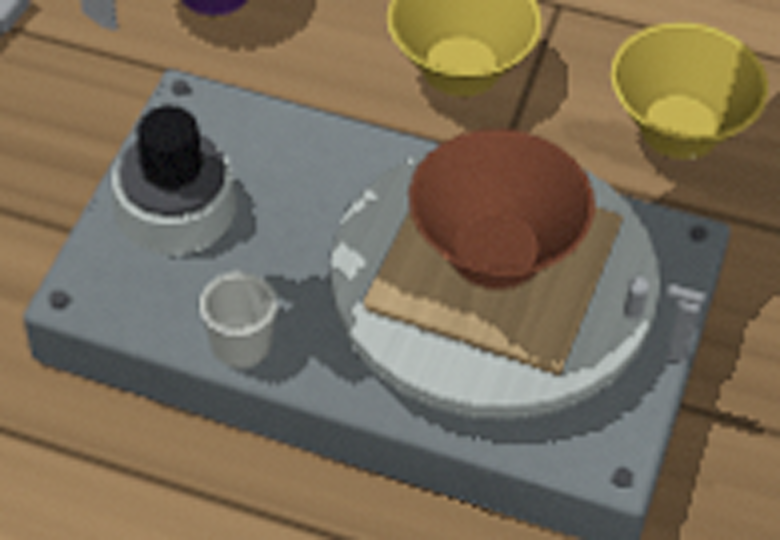

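```bash
python3 - <<'E'
from h import *
sign_off();print(sense()["time"])
E
```

```text
the job is handed in; nothing more can be done
the job is handed in; nothing more can be done
```

The trimming wheel is in gear, the peg stands in front of the pointer, and I handed the job in at about 33 s of the 72 s allowed. The hand-in gives no verdict, so the checks below are my own.

- **Meshing:** I gripped the knob and pressed it down to tooth contact, at about 9 mm of travel. I rocked it counterclockwise and back under a 6–9 N push reading. The push fell away on the clockwise swing and I stopped there.
- **Seating:** The knob then went down to its stop without the teeth resisting, about 20 mm in all. After release its top measured 137 mm, where 138 mm is home, and it looks flush on the collar.
- **Turning:** I turned the knob about 46° counterclockwise in 2° steps, checking pictures in between. In the last pictures the peg sits about 1–3 mm short of dead in front of the pointer, against a limit of 10 mm. The bowl is upright on the bat.
- **After letting go:** The gripper was lifted clear and the force on it read near zero. The cup and the yellow bowls look unmoved. I did not measure the bystanders outside the last crop, but the arm did not go near them.

**Disagreement:** In the scene camera the visible fingertips appeared about 30–40 mm higher than the reported tool position. The grip stopping at 39.6 mm on the 40 mm knob and the 20 mm travel to home both fitted the reported heights. I went by touch and did not find the cause.

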